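# Swing a sign rail into the sanding jig and cam it tight

## Task

Set the old wooden slat up in the sanding jig: slide it along until its end bears on the round steel post while it is still clearly askew, then, keeping that end against the post, swing it about the post until its long edge is pressed flat against the wooden fence, bearing on post and fence with 5 to 10 N, never over 20 N. Then turn the cam lever clockwise until the cam bites the slat's other end and clamps it lengthwise against the post: stop when the pull at the knob has risen about 5 N above the free drag, for harder cranking crushes the old wood. Leave it clamped and let go, with the other things undisturbed.

Things in the scene. Friction and masses are not known exactly. Their poses are not given: they have to be found in the camera images.
- jig: Plywood sanding jig fixed on the bench, base board 300 (x) by 520 (y) mm, 18 mm thick, its top is the surface the slat slides on. Frame: origin on the bench surface near the middle of the base, +x towards the fence, +y towards the post, z up; base top at z = +18 mm. Slat seated in the jig: slat origin at x = +60, y = +10 mm in this frame, slat y axis parallel to jig y.
- fence: Hardwood batten screwed on the base, 35 mm wide, 260 mm long, 22 mm high above the base. This frame coincides with the jig's. Its straight face that the slat's long edge must lie against looks to jig -x and is the plane x = +85 mm, from y = -80 to +180 mm; the seated slat overhangs it by 80 mm at the cam end.
- post: Round upright steel post (bench dog), 19 mm diameter, standing 38 mm above the base at jig x = +60, y = +189.5 mm, at the end of the fence. Origin at its foot on the axis.
- post_foot (a point): The post's axis at the base top.
- slat: Dark hardwood slat, 340 mm long, 50 mm wide, 20 mm thick with a 3 mm raised panel (30 by 220 mm) in the middle; 0.2 to 0.4 kg, loose, flat on the jig base (sliding it takes 2 to 4 N), its cam end askew towards the robot side (jig -x) at the start. Origin: centre of its underside; y axis along its length towards the post end, x across its width towards the fence.
- slat_end (a point): Centre of the slat's post-end face, at the underside (y = +170 mm in the slat frame).
- cam_foot: Steel foot plate of the eccentric cam clamp, fixed on the jig base near jig x = +60, y = -187 mm (bolted in a slot, so this differs by a millimetre or so from one start to the next). Origin on the cam's turning axis at the base top.
- cam (a joint): Turn of the cam lever in rad, clockwise seen from above is positive, 0 = open (start), stop at 2.6. It meets the seated slat somewhere between 1.4 and 1.75 rad and tightens steeply beyond. A friction washer keeps it where it is left and gives a steady drag of 2 to 3 N at the knob; each 10 N of clamping adds about 2 N to that; 10 to 60 N of clamping is right.
- cam_axis (a point): The cam's turning axis at the base top. The cam is a black rubber-rimmed disc of 24 mm radius, 4 to 22 mm above the base, whose centre is 6 mm off this axis: it reaches 24 + 6*sin(cam - 1.047) mm from the axis towards the slat's end, and as it tightens its rim moves towards the fence side.
- cam_knob (a point): Top centre of the upright, freely spinning black knob at the end of the cam lever: 22 mm diameter, 24 mm tall (30 to 54 mm above the base), 70 mm from the cam axis. The lever is a flat steel bar 16 mm wide, 22 to 30 mm above the base; at joint 0 it points to jig (+x, -y), 45 degrees between the two; turning it takes it towards the robot side, clear of the slat.
- sanding_block: Cork sanding block, 65 by 110 mm, 31 mm high, lying on the jig base on the robot side near the post end. Leave alone.
- tin: Closed tin, 84 mm diameter, 100 mm high, on the bench to the left of the jig. Leave alone.
- filling_knife: Filling knife, 220 mm long, on the bench to the right of the jig. Leave alone.
- dust_brush: Dusting brush, 240 mm long, on the bench beyond the jig. Leave alone.

How it is judged:
By the outcome, as a careful person would: the job done as asked, in the order asked, and still so for the second after the job is handed in, with the robot touching nothing.
It also fails if it takes over 69 s, if anything falls off the work surface, if the arm or the gripper's body presses on something with over 40 N, if the wrist force passes 120 N, or if a joint passes its speed limit or range.

## Robot

A 6-joint arm with a two-finger parallel gripper is mounted at the origin on the work surface. World frame = base frame: x ahead of the robot, y to its left, z up, the work surface at z = 0. Lengths are in m, angles in rad, forces in N, time in s.
With the tool pointing down it reaches from about 0.3 to 0.875 m from the base axis. Payload 6.4 kg.
Tool frame: the origin (TCP) lies at the very end of the fingers, on their centre line; the grasp point (between the pads) lies 19 mm behind it; z points along the fingers, y is the direction in which the jaws open and shut (so a half turn about z gives the same grasp; the last joint's range is limited). The gripper opens to 85 mm and grips with 20 to 120 N. Pads are 22 mm wide; open, the fingers measure 114 mm over their backs; the gripper's body (76 mm by 85 mm) begins 54 mm behind the grasp point. The pads swing forward as they close: fully open they stand 13 mm farther back than shut.
Start: joints at [-1.321, 0.181, 1.607, -0, 1.354, -0.206], TCP at [0.253, -0.516, 0.231] pointing down, gripper open.
Joint ranges: [-2.99, 2.99], [-0.89, 2.07], [0.3, 2.58], [-1.14, 4.28], [0, 2.63], [-3.12, 3.12]. Speed limits (rad/s): [2.57, 2.57, 3.01, 3.14, 3.14, 3.14].

## Interface

Orientations are given as a unit quaternion [w, x, y, z].
In Python, from bench import telemetry, imaging, ctrl gives the robot as it stands.
- The arm moves only by the shell command python3 -m pendant 'ROWS' [OPENING]. ROWS is JSON, a list that holds one entry, the list of rows, each a list of 6 numbers: the shift along the tool's x, y, z in units of 200 mm (1.0 is 200 mm), then the turn, a rotation vector about the tool's x, y, z in units of pi rad (1.0 is pi rad). In form: [[[tx, ty, tz, rx, ry, rz], ...]]. A call has 1 to 12 rows; each row shifts and turns the pose as measured when the row begins, along the tool's axes as they then stand; what a row does not reach is not made up. A row lasts 1/8 s, in which the tool goes at most 62.5 mm and 10.7 degrees, less where a joint would pass 70% of its speed; a pose out of reach is approached as far as the arm can. A call with a number of a shift or a turn outside -1 to 1 is refused whole. A call with a gripper value outside its range is refused whole. OPENING is the closure, from 0 (fully open) to 1 (shut), set as the call begins (- or left out, the last holds). The fingers move at their own pace and stop on an object; the grip force is fixed at half the most. Time passes only in rows, so rows that do not move let the fingers close. It gives the time, the measured TCP pose, the force and the opening at its end, in the units of the state.
- telemetry.get_obs(): the state, without advancing time (a new reading comes with each control period).
- imaging.camera(name): name is "scene" or "top" or "wrist"; returns a dict with "pixels" (384x512x3 uint8, blue, green, red), "vfov" (degrees; the focal length in pixels is half the picture's height over the tangent of half this angle, whatever the lens; pixels are square), "cx", "cy" (the principal point, pixels), "R" (3x3) and "t" (3): a world point X has camera coordinates R X + t. Camera axes: x right, y down, z forward; pixel columns grow to the right and rows downward; lengths in m; the calibration is good to about 2 mm. A picture is of the moment at which its call begins. There is no depth.
- ctrl.hand_in(): hands the job in, once; it reports no verdict.
The state is a dict: "time_s": time; "q": joint angles; "dq": joint speeds; "joint_efforts": joint torques, N m; "eef_pos": TCP position; "eef_rot": TCP orientation; "wrist_force": force on the tool from outside, world axes, zero at the start; "torque": the same for the moment, N m; "opening": opening from 0.0 (shut) to 1.0 (fully open).
Only numpy, scipy, OpenCV 4.12 (cv2) and the standard library are available. Lean on these libraries where they do the work, as an engineer would, in place of code of your own. Each camera call takes 0.05 s, during which the arm holds its last target.

## Working session

There is one attempt and no reset: what is moved stays moved. The work goes in short steps, Python scripts to look and compute and a shell command to move; the robot and the scene stay as the last step left them, time stands still between calls to the robot, and variables do not carry over. Pictures are saved under pics/ and viewed, and the job is handed in when it is done.

```bash
ls; mkdir -p pics; python3 - <<'E'
from bench import telemetry, imaging, ctrl
import cv2
o=telemetry.get_obs();print(o)
for n in("scene","top","wrist"):
    c=imaging.camera(n);cv2.imwrite(f"pics/{n}0.png",c["pixels"]);print(n,c["vfov"],c["cx"],c["cy"],c["R"],c["t"])
E
```

```text
pics
{'time_s': 0.0, 'q': array([-1.32126781e+00,  1.81553530e-01,  1.60800161e+00, -9.30401557e-06,
        1.35377463e+00, -2.06273667e-01]), 'dq': array([ 9.62881483e-04, -9.74895037e-05, -1.20204300e-03, -9.25771925e-04,
        1.49081677e-03,  5.42030591e-04]), 'joint_efforts': array([-6.52443359e-04, -4.44871151e+01, -3.51339805e+01, -3.72506320e-04,
        9.04677843e-03, -8.80066047e-07]), 'eef_pos': array([ 0.25299472, -0.51574651,  0.23038021]), 'eef_rot': array([-8.68253983e-04,  9.74142160e-01,  2.25934279e-01, -2.33241008e-05]), 'wrist_force': array([-0.4872055 , -0.21023716, -0.28778308]), 'torque': array([ 0.0331824 , -0.02813453, -0.02198448]), 'opening': 1.00052823550243}
scene 47.75811038446908 254.81985660376367 194.27249337459463 [[ 0.17432475  0.98459073  0.01385542]
 [ 0.78755825 -0.13096576 -0.60216275]
 [-0.59106928  0.11588382 -0.79825312]] [-0.09697978 -0.43635199  1.72181239]
top 42.83975616775103 253.77359402432356 194.4954364258711 [[-0.01211486 -0.99992347  0.0025049 ]
 [-0.99777848  0.01192468 -0.06554313]
 [ 0.06550824 -0.00329338 -0.99784659]] [-0.00902071  0.61739752  1.39447655]
wrist 66.92574842852808 255.35607925204076 194.61553875146353 [[ 4.39913220e-01 -8.98039843e-01 -8.93458664e-04]
 [-8.59206129e-01 -4.21179150e-01  2.90470226e-01]
 [-2.61230143e-01 -1.27014027e-01 -9.56883613e-01]] [-0.5745553  -0.03748619  0.3783816 ]
```

View pics/top0.png

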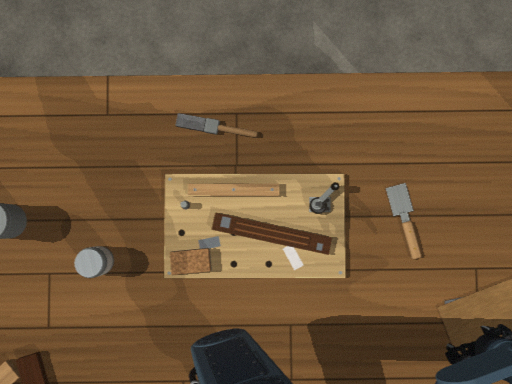

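View pics/scene0.png

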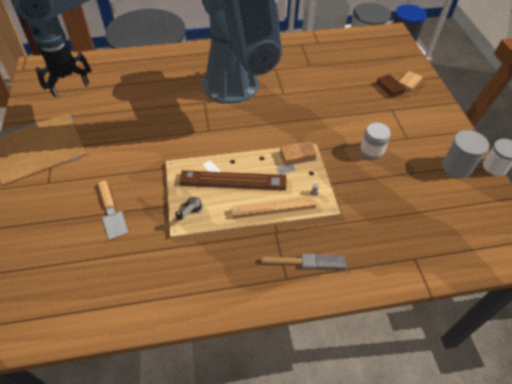

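View pics/wrist0.png

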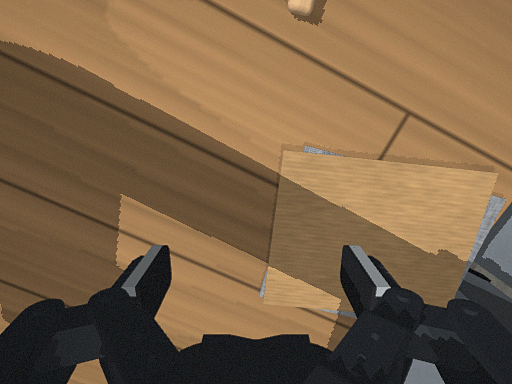

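The top view shows the jig at cols 165–345, rows 175–278. The post is at (185,205), the slat runs from (215,222) to (333,245), and the cam is at (319,206) with its knob at (336,186). Next I'll zoom in to measure.

```bash
cat > h.py <<'E'
import numpy as np, cv2
from bench import telemetry, imaging
def cam(n): return imaging.camera(n)
def K(c):
    f=c["pixels"].shape[0]/2/np.tan(np.radians(c["vfov"])/2); return np.array([[f,0,c["cx"]],[0,f,c["cy"]],[0,0,1]])
def ray(c,p):
    d=c["R"].T@np.linalg.inv(K(c))@np.array([p[0],p[1],1.]); return -c["R"].T@c["t"], d/np.linalg.norm(d)
def onz(c,p,z):
    o,d=ray(c,p); return o+d*(z-o[2])/d[2]
def tri(c1,p1,c2,p2):
    o1,d1=ray(c1,p1);o2,d2=ray(c2,p2)
    s=np.linalg.lstsq(np.c_[d1,-d2],o2-o1,rcond=None)[0]
    a=o1+s[0]*d1;b=o2+s[1]*d2; return (a+b)/2,np.linalg.norm(a-b)
def proj(c,X):
    v=K(c)@(c["R"]@np.asarray(X,float)+c["t"]); return v[:2]/v[2]
E
python3 - <<'E'
import pickle
from h import *
d={n:cam(n) for n in("top","scene")}
pickle.dump(d,open("c0.pkl","wb"))
t=d["top"]["pixels"][165:290,155:355];cv2.imwrite("pics/topz.png",cv2.resize(t,None,fx=4,fy=4,interpolation=cv2.INTER_CUBIC))
t=d["scene"]["pixels"][135:245,155:345];cv2.imwrite("pics/scz.png",cv2.resize(t,None,fx=4,fy=4,interpolation=cv2.INTER_CUBIC))
E
```

```text
(no output)
```

View pics/topz.png

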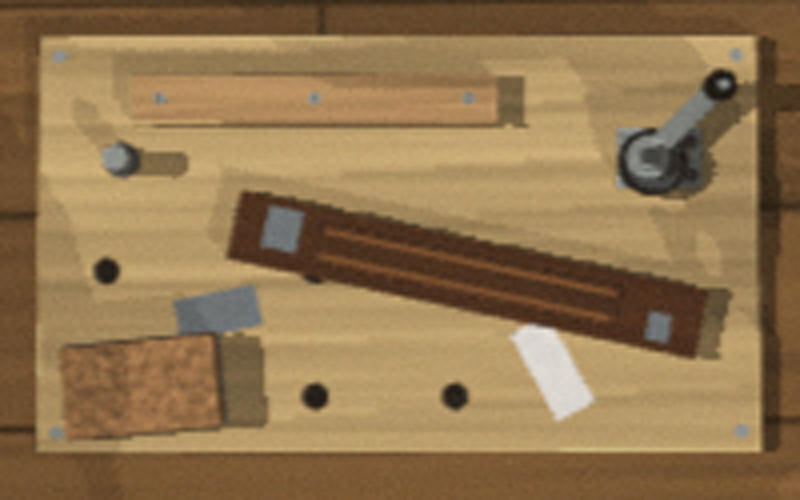

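View pics/scz.png

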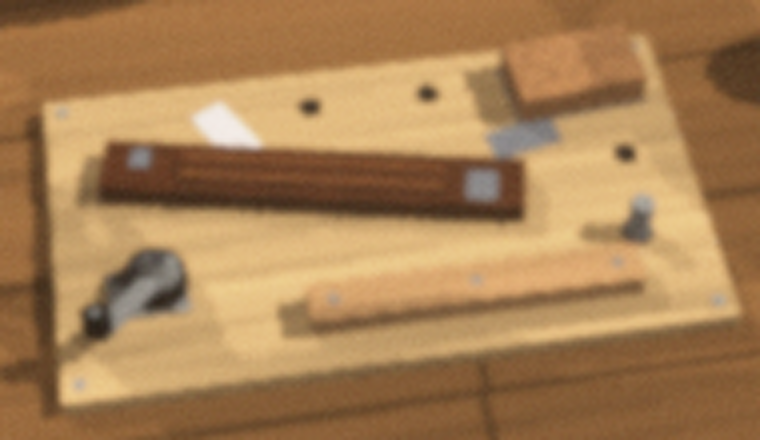

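```bash
cat > m.py <<'E'
from h import *
def seg(c,roi,slat=True):
    x0,y0,x1,y1=roi
    im=cv2.resize(c["pixels"][y0:y1,x0:x1],None,fx=8,fy=8,interpolation=cv2.INTER_CUBIC)
    return im
def full(p,roi): return (np.array(p)+.5)/8-.5+np.array(roi[:2])
E
python3 - <<'E'
import pickle
from m import *
d=pickle.load(open("c0.pkl","rb"))
t,s=d["top"],d["scene"]
T=lambda p:np.array([(p[0]+.5)/4-.5+155,(p[1]+.5)/4-.5+165]); S=lambda p:np.array([(p[0]+.5)/4-.5+155,(p[1]+.5)/4-.5+135])
for n,a,b in [("BL",(39,37),(740,318)),("TLrobot",(37,450),(648,37)),("BR",(757,37),(60,405)),("robotR",(762,450),(43,103)),
 ("posttop",(121,157),(644,202)),("knob",(722,83),(96,312)),("slatcam_r",(694,357),(112,143)),("slatpost_r",(228,257),(525,160)),("hole",(105,270),(625,152)),("holeA",(315,396),(428,94)),("holeB",(455,396),(310,106)),("screwTR",(735,55),(80,384)),("patchCam",(658,326),(139,158)),("patchPost",(282,228),(482,185))]:
    X,e=tri(t,T(a),s,S(b)); print(n,X.round(4),round(e*1e3,1))
# slat mask in top
roi=(200,205,345,265);im=seg(t,roi)
hsv=cv2.cvtColor(im,cv2.COLOR_BGR2HSV); b=im.astype(int)
m=((b[...,2]<110)&(b[...,2]>b[...,0]+20)).astype(np.uint8)*255
m=cv2.morphologyEx(m,cv2.MORPH_CLOSE,np.ones((45,45)))
m=cv2.morphologyEx(m,cv2.MORPH_OPEN,np.ones((25,25)))
cs,_=cv2.findContours(m,0,1);k=max(cs,key=cv2.contourArea);r=cv2.minAreaRect(k);bx=cv2.boxPoints(r)
cv2.drawContours(im,[bx.astype(int)],0,(0,255,0),1);cv2.drawContours(im,[k],0,(255,0,0),1);cv2.imwrite("pics/slatm.png",cv2.resize(im,None,fx=.6,fy=.6))
P=[onz(t,full(p,roi),.038) for p in bx]
for p in P: print(p.round(4))
print([np.linalg.norm(P[i]-P[(i+1)%4]).round(4) for i in range(4)],np.mean(P,0))
E
```

```text
BL [0.6812 0.2434 0.0116] 0.1
TLrobot [0.3837 0.2466 0.015 ] 4.9
BR [ 0.6748 -0.2779  0.0147] 3.1
robotR [ 0.3771 -0.2742  0.017 ] 2.4
posttop [0.5916 0.1812 0.0567] 7.2
knob [ 0.6368 -0.2417  0.0724] 3.3
slatcam_r [ 0.4453 -0.2219  0.035 ] 6.9
slatpost_r [0.5199 0.106  0.0374] 2.9
hole [0.5114 0.1947 0.02  ] 0.4
holeA [0.4196 0.0459 0.017 ] 2.8
holeB [ 0.4185 -0.0545  0.019 ] 2.8
screwTR [ 0.6614 -0.2615  0.0184] 2.1
patchCam [ 0.4672 -0.1991  0.0373] 1.8
patchPost [0.5399 0.067  0.0378] 2.0
[0.5136 0.107  0.038 ]
[0.5695 0.0954 0.038 ]
[ 0.4955 -0.2528  0.038 ]
[ 0.44   -0.2403  0.038 ]
[np.float64(0.057), np.float64(0.3559), np.float64(0.0569), np.float64(0.355)] [ 0.50467858 -0.0726897   0.038     ]
```

View pics/slatm.png

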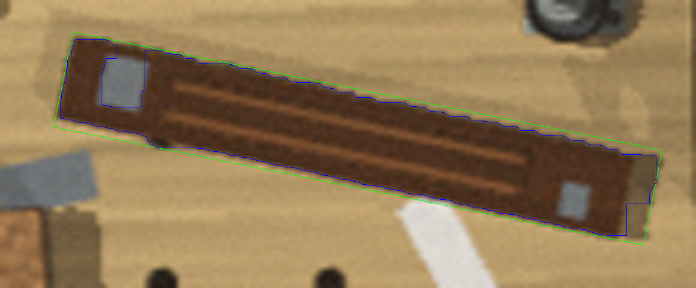

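```bash
python3 - <<'E'
import pickle
from m import *
d=pickle.load(open("c0.pkl","rb"));t,s=d["top"],d["scene"]
T=lambda p:np.array([(p[0]+.5)/4-.5+155,(p[1]+.5)/4-.5+165]); S=lambda p:np.array([(p[0]+.5)/4-.5+155,(p[1]+.5)/4-.5+135])
C=[onz(t,T(p),.018) for p in[(39,37),(757,37),(762,450),(37,450)]]
C2=[onz(s,S(p),.018) for p in[(740,318),(60,405),(43,103),(648,37)]]
for q in(C,C2):
    q=np.array(q)[:,:2];y=(q[0]-q[1])+(q[3]-q[2]);x=(q[0]-q[3])+(q[1]-q[2])
    print("ctr",q.mean(0),"len",np.linalg.norm(y)/2,np.linalg.norm(x)/2,"psi",np.arctan2(-y[0],y[1]),np.arctan2(x[1],x[0]))
    o=q.mean(0);psi=np.arctan2(-y[0],y[1]);
R=np.array([[np.cos(psi),-np.sin(psi)],[np.sin(psi),np.cos(psi)]])
q=np.array(C)[:,:2];
g=lambda p:np.array([ (p[0]/4.8+.5/8-.5+200),(p[1]/4.8+.5/8-.5+205)])
L=[onz(t,g(p),.038)[:2] for p in[(75,37),(57,118),(612,236),(628,152)]]
print(np.array(L));L=np.array(L);u=(L[0]+L[1]-L[2]-L[3])/2;print("slat len",np.linalg.norm(u),"w",np.linalg.norm(L[0]-L[1]),np.linalg.norm(L[2]-L[3]),"ctr",L.mean(0),"ang",np.arctan2(u[0],u[1]))
print("post top",onz(t,T((121,157)),.056),onz(s,S((643,200)),.056))
print("fence edge",onz(t,T((131,125)),.040),onz(t,T((496,125)),.040),"scene",onz(s,S((310,303)),.04),onz(s,S((640,262)),.04))
print("knob",onz(t,T((722,83)),.072),onz(s,S((96,310)),.072))
print("cam disc",onz(t,T((653,160)),.040),onz(s,S((153,280)),.040))
E
```

```text
ctr [ 0.52881744 -0.01705343] len 0.5200794457765291 0.29711845461627734 psi -0.012107016014443394 -0.008551431711486795
ctr [ 0.53184694 -0.01496361] len 0.5191297967575609 0.2988150681257035 psi -0.015706996003895177 -0.0167830572040873
[[ 0.56668191  0.09406896]
 [ 0.51888868  0.10505091]
 [ 0.44544962 -0.22195533]
 [ 0.49472985 -0.23250682]]
slat len 0.33477904622723276 w 0.04903871893840954 0.05039717990407685 ctr [ 0.50643751 -0.06383557] ang 0.21888860628989004
post top [0.59077565 0.17778154 0.056     ] [0.58947128 0.18479985 0.056     ]
fence edge [0.61427103 0.17280119 0.04      ] [ 0.61116235 -0.0871589   0.04      ] scene [ 0.63235214 -0.08345938  0.04      ] [0.63611695 0.1721165  0.04      ]
knob [ 0.63662853 -0.24348197  0.072     ] [ 0.63511349 -0.23999418  0.072     ]
cam disc [ 0.58486599 -0.19853543  0.04      ] [ 0.59165482 -0.19790356  0.04      ]
```

```bash
python3 -m pendant '[[[0,0,0,0,0,-0.0572],[0,0,0,0,0,-0.0572],[0,0,0,0,0,-0.0572],[0,0,0,0,0,-0.0572],[0,0,0,0,0,-0.0572],[0.265,0.107,0.05,0,0,0],[0.265,0.107,0.05,0,0,0],[0.265,0.107,0.05,0,0,0],[0.265,0.107,0.05,0,0,0],[0.265,0.107,0.05,0,0,0],[0.265,0.107,0.05,0,0,0],[0.265,0.107,0.05,0,0,0]]]' 0.15
cat > st.py <<'E'
from h import *
from scipy.spatial.transform import Rotation as Ro
def st():
    o=telemetry.get_obs();w,x,y,z=o["eef_rot"];R=Ro.from_quat([x,y,z,w]).as_matrix()
    return o,R
if __name__=="__main__":
    o,R=st();print(round(o["time_s"],2),"p",o["eef_pos"].round(4),"x",R[:,0].round(3),"y",R[:,1].round(3),"z",R[:,2].round(3),"F",o["wrist_force"].round(2),"T",o["torque"].round(3),"op",round(o["opening"],3),"Ftool",(R.T@o["wrist_force"]).round(2))
E
python3 st.py
```

```text
time_s: 1.75
eef_pos: [0.4738, -0.1737, 0.1593]
eef_rot: [0.002, 0.772, 0.635, 0.0]
wrist_force: [0.4, -0.4, 0.1]
opening: 0.853
1.75 p [ 0.4738 -0.1737  0.1593] x [ 0.193  0.981 -0.002] y [ 0.981 -0.193  0.003] z [ 0.002 -0.002 -1.   ] F [ 0.4  -0.39  0.05] T [0.007 0.015 0.017] op 0.853 Ftool [-0.31  0.47 -0.05]
```

```bash
python3 - <<'E'
from h import *
import pickle
d={"wrist":cam("wrist")}
pickle.dump(d,open("c1.pkl","wb"));cv2.imwrite("pics/w1.png",cv2.resize(d["wrist"]["pixels"],None,fx=1.5,fy=1.5))
E
```

```text
(no output)
```

View pics/w1.png

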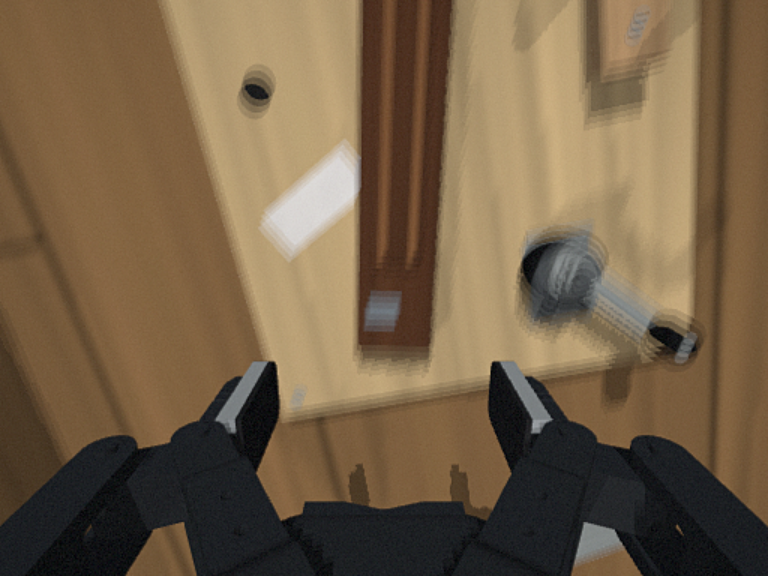

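```bash
python3 -m pendant '[[[0,0,0,0,0,0],[0,0,0,0,0,0]]]'; python3 - <<'E'
from h import *
import pickle
d={"wrist":cam("wrist")}
pickle.dump(d,open("c1.pkl","wb"));cv2.imwrite("pics/w2.png",cv2.resize(d["wrist"]["pixels"],None,fx=1.5,fy=1.5))
E
python3 st.py
```

```text
time_s: 2.05
eef_pos: [0.4759, -0.1659, 0.1575]
eef_rot: [-0.001, 0.77, 0.638, 0.002]
wrist_force: [-1.7, 0.4, -0.3]
opening: 0.852
2.1 p [ 0.4758 -0.1663  0.1576] x [0.186 0.982 0.003] y [ 0.982 -0.187  0.001] z [ 0.002  0.003 -1.   ] F [-1.01  0.21  0.74] T [ 0.05   0.01  -0.037] op 0.851 Ftool [ 0.02 -1.04 -0.74]
```

View pics/w2.png

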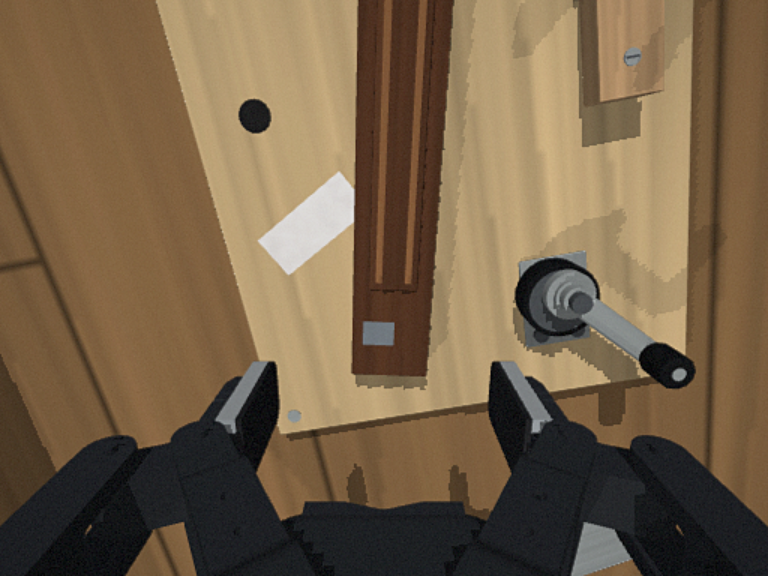

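```bash
python3 - <<'E'
import pickle
from m import *
w=pickle.load(open("c1.pkl","rb"))["wrist"];t=pickle.load(open("c0.pkl","rb"))["top"]
W=lambda p:(np.array(p)+.5)/1.5-.5
for n,p,z in [("cL",(354,375),.038),("cR",(427,377),.038),("pL",(372,290),.041),("pR",(418,291),.041),("fL",(358,1),.038),("fR",(453,1),.038),("fence c",(599,103),.04),("fence r",(664,93),.04),("fence far",(597,1),.04),("knob",(680,374),.072),("axis",(580,303),.048),("disc",(557,296),.04),("hole",(255,116),.018)]:
    print(n,onz(w,W(p),z).round(4))
T=lambda p:np.array([(p[0]+.5)/4-.5+155,(p[1]+.5)/4-.5+165])
for n,a,b in [("knob",(680,374),(722,83)),("cL",(354,375),(694,357)),("hole",(255,116),(455,396)),("fencec",(599,103),(496,125)),("axis",(580,303),(653,157))]:
    X,e=tri(w,W(b and a),t,T(b));print(n,X.round(4),e.round(4))
E
```

```text
cL [ 0.4451 -0.2241  0.038 ]
cR [ 0.4926 -0.2346  0.038 ]
pL [ 0.4685 -0.1676  0.041 ]
pR [ 0.4964 -0.1736  0.041 ]
fL [ 0.4915 -0.0128  0.038 ]
fR [ 0.5403 -0.022   0.038 ]
fence c [ 0.612  -0.0859  0.04  ]
fence r [ 0.6472 -0.0874  0.04  ]
fence far [ 0.6132 -0.0364  0.04  ]
knob [ 0.6364 -0.2418  0.072 ]
axis [ 0.5917 -0.1973  0.048 ]
disc [ 0.5811 -0.1933  0.04  ]
hole [ 0.4186 -0.054   0.018 ]
knob [ 0.6371 -0.2433  0.0703] 0.0011
cL [ 0.4448 -0.2253  0.0357] 0.0002
hole [ 0.4191 -0.0552  0.0222] 0.0017
fencec [ 0.6109 -0.0865  0.0427] 0.0011
axis [ 0.5872 -0.195   0.0568] 0.0032
```

```bash
python3 -m pendant '[[[-0.09,0.032,0.2,0,0,0.0097],[0,0,0.2,0,0,0],[0,0,0.08,0,0,0],[0,0,0,0,0,0]]]'; python3 st.py
```

```text
time_s: 2.6
eef_pos: [0.4793, -0.1923, 0.0622]
eef_rot: [0.003, 0.783, 0.622, 0.002]
wrist_force: [-0.9, -0.7, 0.5]
opening: 0.852
2.6 p [ 0.4793 -0.1923  0.0622] x [0.225 0.974 0.   ] y [ 0.974 -0.225  0.007] z [ 0.007 -0.002 -1.   ] F [-0.88 -0.69  0.55] T [-0.005  0.01   0.047] op 0.852 Ftool [-0.87 -0.69 -0.55]
```

```bash
python3 -m pendant '[[[0.03,0,0.08,0,0,-0.002],[0,0,0.08,0,0,0],[0,0,0.02,0,0,0],[0,0,0,0,0,0]]]'; python3 st.py
```

```text
time_s: 3.1
eef_pos: [0.4829, -0.1875, 0.0267]
eef_rot: [0.005, 0.781, 0.625, 0.003]
wrist_force: [0.7, -0.1, -0.3]
opening: 0.85
3.1 p [ 0.4829 -0.1875  0.0267] x [ 0.219  0.976 -0.002] y [ 0.976 -0.219  0.011] z [ 0.011 -0.004 -1.   ] F [ 0.66 -0.05 -0.3 ] T [ 0.007  0.022 -0.008] op 0.85 Ftool [0.09 0.65 0.3 ]
```

```bash
python3 -m pendant '[[[0,-0.02,0.02,0.0035,0,0],[0,0,0.005,0,0,0],[0,0,0,0,0,0]]]'; python3 st.py; python3 - <<'E'
from h import *
d=cam("wrist");cv2.imwrite("pics/w3.png",d["pixels"])
E
```

```text
time_s: 3.48
eef_pos: [0.4793, -0.1868, 0.0221]
eef_rot: [0.001, 0.781, 0.625, -0.001]
wrist_force: [-0.3, 0.2, -0.0]
opening: 0.849
3.48 p [ 0.4793 -0.1868  0.0221] x [ 0.218  0.976 -0.002] y [ 0.976 -0.218  0.001] z [ 0.    -0.003 -1.   ] F [-0.34  0.2  -0.02] T [ 0.026 -0.001 -0.011] op 0.849 Ftool [ 0.12 -0.38  0.02]
```

View pics/w3.png

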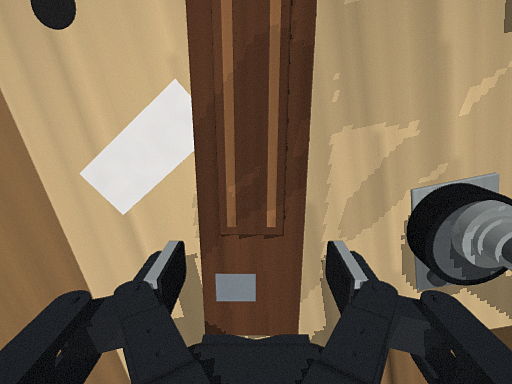

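The slat sits between the pads, with finger tips at cols 172 and 340 and the slat at 197–310. I'll close on it.

```bash
python3 -m pendant '[[[0,0,0,0,0,0],[0,0,0,0,0,0],[0,0,0,0,0,0],[0,0,0,0,0,0]]]' 0.8; python3 st.py
```

```text
time_s: 4.03
eef_pos: [0.4797, -0.1871, 0.0227]
eef_rot: [0.002, 0.78, 0.625, -0.001]
wrist_force: [-0.2, 0.7, 0.1]
opening: 0.564
4.03 p [ 0.4797 -0.1871  0.0227] x [ 0.218  0.976 -0.003] y [ 0.976 -0.218  0.002] z [ 0.001 -0.003 -1.   ] F [-0.22  0.7   0.08] T [ 0.023  0.016 -0.018] op 0.564 Ftool [ 0.63 -0.37 -0.08]
```

```bash
python3 -m pendant '[[[0.03,0.02,0,0,0,0],[0.05,0.025,0,0,0,0],[0.05,0.025,0,0,0,0],[0.05,0.025,0,0,0,0],[0.05,0.02,0,0,0,0],[0.02,0.01,0,0,0,0]]]'; python3 st.py
```

```text
time_s: 4.78
eef_pos: [0.5175, -0.1408, 0.0227]
eef_rot: [0.002, 0.78, 0.626, -0.001]
wrist_force: [-0.5, -1.2, 1.7]
opening: 0.569
4.78 p [ 0.5175 -0.1408  0.0227] x [ 0.217  0.976 -0.004] y [ 0.976 -0.217  0.002] z [ 0.001 -0.004 -1.   ] F [-0.48 -1.24  1.74] T [-0.211  0.261  0.122] op 0.569 Ftool [-1.32 -0.19 -1.73]
```

```bash
python3 -m pendant '[[[0.04,0,0,0,0,0],[0.03,0,0,0,0,0],[0.015,0,0,0,0,0]]]'; python3 st.py; python3 - <<'E'
from h import *
d=cam("top");t=d["pixels"][165:290,155:355];cv2.imwrite("pics/t4.png",cv2.resize(t,None,fx=4,fy=4,interpolation=cv2.INTER_CUBIC))
E
```

```text
time_s: 5.15
eef_pos: [0.5218, -0.1232, 0.0227]
eef_rot: [0.002, 0.78, 0.626, -0.001]
wrist_force: [-0.4, -1.6, 0.8]
opening: 0.566
5.15 p [ 0.5218 -0.1232  0.0227] x [ 0.217  0.976 -0.004] y [ 0.976 -0.217  0.002] z [ 0.001 -0.004 -1.   ] F [-0.44 -1.56  0.76] T [-0.191  0.135  0.01 ] op 0.566 Ftool [-1.62 -0.09 -0.76]
```

View pics/t4.png

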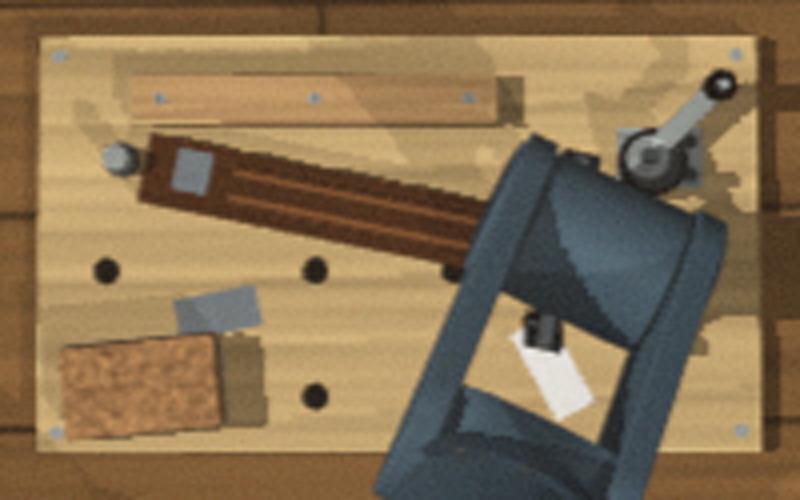

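The top view shows the slat's end at about (147,165), some 8 mm short of the post at (121,158), and still askew by 12.5°. I'll creep in from here.

```bash
python3 -m pendant '[[[0.01,0,0,0,0,0],[0.01,0,0,0,0,0]]]'; python3 st.py;  python3 -m pendant '[[[0.01,0,0,0,0,0]]]'; python3 st.py
```

```text
time_s: 5.45
eef_pos: [0.5226, -0.1191, 0.0227]
eef_rot: [0.002, 0.78, 0.625, -0.001]
wrist_force: [-0.4, -0.9, 0.7]
opening: 0.564
5.45 p [ 0.5226 -0.1191  0.0227] x [ 0.218  0.976 -0.004] y [ 0.976 -0.218  0.002] z [ 0.001 -0.004 -1.   ] F [-0.41 -0.88  0.68] T [-0.248  0.094  0.084] op 0.564 Ftool [-0.95 -0.2  -0.68]
time_s: 5.58
eef_pos: [0.523, -0.1171, 0.0227]
eef_rot: [0.002, 0.78, 0.625, -0.001]
wrist_force: [-0.5, -1.7, 0.3]
opening: 0.565
5.58 p [ 0.523  -0.1171  0.0227] x [ 0.218  0.976 -0.004] y [ 0.976 -0.218  0.002] z [ 0.001 -0.004 -1.   ] F [-0.54 -1.71  0.3 ] T [-0.181  0.102  0.059] op 0.565 Ftool [-1.79 -0.15 -0.29]
```

```bash
python3 -m pendant '[[[0.005,0,0,0,0,0]]]'; python3 st.py|cut -c1-30,140-400;  python3 -m pendant '[[[0.005,0,0,0,0,0]]]'|grep force;  python3 st.py
```

```text
time_s: 5.7
eef_pos: [0.5232, -0.1162, 0.0227]
eef_rot: [0.002, 0.78, 0.625, -0.001]
wrist_force: [0.0, -2.0, 0.8]
opening: 0.569
5.7 p [ 0.5232 -0.1162  0.0227 0.117  0.036] op 0.569 Ftool [-1.98  0.46 -0.75]
wrist_force: [-0.3, -1.1, 1.5]
5.83 p [ 0.5235 -0.1151  0.0227] x [ 0.218  0.976 -0.004] y [ 0.976 -0.218  0.002] z [ 0.001 -0.004 -1.   ] F [-0.34 -1.15  1.49] T [-0.157  0.125  0.051] op 0.567 Ftool [-1.2  -0.08 -1.49]
```

```bash
python3 -m pendant '[[[0.005,0,0,0,0,0]]]'|grep force;  python3 st.py
```

```text
wrist_force: [-1.8, -5.5, -0.3]
5.95 p [ 0.5237 -0.1145  0.0227] x [ 0.218  0.976 -0.004] y [ 0.976 -0.218  0.002] z [ 0.001 -0.005 -1.   ] F [-1.84 -5.5  -0.27] T [-0.792  0.316  0.015] op 0.567 Ftool [-5.77 -0.6   0.29]
```

```bash
python3 -m pendant '[[[0.003,0,0,0,0,0]]]'|grep force;  python3 st.py;python3 -m pendant '[[[0.003,0,0,0,0,0]]]'|grep force;  python3 st.py
```

```text
wrist_force: [-2.4, -5.8, 0.4]
6.08 p [ 0.5237 -0.1144  0.0227] x [ 0.218  0.976 -0.005] y [ 0.976 -0.218  0.002] z [ 0.001 -0.006 -1.   ] F [-2.45 -5.84  0.36] T [-0.865  0.345 -0.019] op 0.569 Ftool [-6.24 -1.11 -0.33]
wrist_force: [-2.3, -5.8, 1.0]
6.2 p [ 0.5237 -0.1145  0.0227] x [ 0.218  0.976 -0.006] y [ 0.976 -0.218  0.002] z [ 0.001 -0.007 -1.   ] F [-2.26 -5.84  1.02] T [-0.746  0.285 -0.031] op 0.566 Ftool [-6.2  -0.93 -0.98]
```

The end now bears on the post with about 6 N at 12.5° askew. I'll start swinging it about the post.

```bash
python3 -m pendant '[[[0.0035,0.015,0,0,0.0005,-0.003]]]'>/dev/null;  python3 st.py;python3 -m pendant '[[[0.0035,0.0266,0,0,0.0005,-0.0056]]]'>/dev/null;  python3 st.py;python3 -m pendant '[[[0.0035,0.0266,0,0,0.0005,-0.0056]]]' >/dev/null;  python3 st.py
```

```text
6.33 p [ 0.5265 -0.1151  0.0227] x [ 0.209  0.978 -0.006] y [ 0.978 -0.209  0.002] z [ 0.001 -0.006 -1.   ] F [-2.7  -5.73  0.61] T [-0.813  0.416 -0.001] op 0.568 Ftool [-6.17 -1.45 -0.58]
6.45 p [ 0.5316 -0.1161  0.0227] x [ 0.191  0.982 -0.005] y [ 0.982 -0.191  0.001] z [ 0.    -0.005 -1.   ] F [-1.76 -4.4   0.49] T [-0.729  0.406  0.011] op 0.565 Ftool [-4.66 -0.88 -0.46]
6.58 p [ 0.5369 -0.1171  0.0227] x [ 0.173  0.985 -0.004] y [ 0.985 -0.173  0.001] z [ 0.    -0.004 -1.   ] F [-1.49 -4.89  0.63] T [-0.73  0.32 -0.03] op 0.569 Ftool [-5.08 -0.62 -0.61]
```

```bash
for i in 1 2; do :; done; python3 -m pendant '[[[0.004,0.0266,0,0,0.0005,-0.0056],[0.004,0.0266,0,0,0.0005,-0.0056]]]'>/dev/null;  python3 st.py;python3 -m pendant '[[[0.004,0.0266,0,0,0,-0.0056],[0.004,0.0266,0,0,0,-0.0056]]]'>/dev/null;  python3 st.py
```

```text
6.83 p [ 0.5477 -0.1188  0.0227] x [ 0.138  0.99  -0.003] y [ 0.991 -0.138  0.001] z [ 0.    -0.003 -1.   ] F [-2.57 -4.32  0.69] T [-0.817  0.279  0.077] op 0.569 Ftool [-4.63 -1.95 -0.68]
7.08 p [ 0.5584 -0.1202  0.0227] x [ 0.101  0.995 -0.005] y [ 0.995 -0.101  0.   ] z [-0.    -0.005 -1.   ] F [-2.05 -5.26  1.17] T [-0.766  0.239  0.055] op 0.568 Ftool [-5.44 -1.5  -1.15]
```

```bash
python3 -m pendant '[[[0.004,0.0266,0,0,0.0005,-0.0056],[0.004,0.0266,0,0,0.0005,-0.0056]]]'>/dev/null;  python3 st.py;python3 -m pendant '[[[0.004,0.02,0,0,0.0005,-0.0042]]]'>/dev/null;  python3 st.py;python3 -m pendant '[[[0.004,0.0133,0,0,0,-0.0028]]]'>/dev/null;  python3 st.py
```

```text
7.33 p [ 0.5692 -0.1211  0.0227] x [ 0.065  0.998 -0.004] y [ 0.998 -0.065 -0.   ] z [-0.001 -0.004 -1.   ] F [-1.08 -4.72  0.32] T [-0.758  0.228  0.117] op 0.568 Ftool [-4.78 -0.77 -0.3 ]
7.45 p [ 0.5733 -0.1213  0.0227] x [ 0.051  0.999 -0.004] y [ 0.999 -0.051 -0.001] z [-0.001 -0.004 -1.   ] F [-1.   -5.71  0.71] T [-0.804  0.239  0.084] op 0.57 Ftool [-5.76 -0.7  -0.68]
7.58 p [ 0.5761 -0.1215  0.0227] x [ 0.042  0.999 -0.005] y [ 0.999 -0.042 -0.001] z [-0.001 -0.005 -1.   ] F [-0.95 -5.18  0.02] T [-0.83   0.186  0.128] op 0.564 Ftool [-5.22 -0.74  0.01]
```

```bash
python3 -m pendant '[[[0.004,0.0133,0,0,0.0005,-0.0028]]]'>/dev/null;  python3 st.py;python3 -m pendant '[[[0.004,0.0133,0,0,0.0005,-0.0028]]]'>/dev/null;  python3 st.py;python3 - <<'E'
from h import *
d=cam("top");t=d["pixels"][165:290,155:355];cv2.imwrite("pics/t5.png",cv2.resize(t,None,fx=4,fy=4,interpolation=cv2.INTER_CUBIC))
E
```

```text
7.7 p [ 0.5788 -0.1216  0.0227] x [ 0.033  0.999 -0.004] y [ 0.999 -0.033 -0.001] z [-0.001 -0.004 -1.   ] F [-1.83 -6.29  0.48] T [-0.814  0.163  0.137] op 0.569 Ftool [-6.35 -1.63 -0.45]
7.83 p [ 0.5815 -0.1217  0.0227] x [ 0.024  1.    -0.004] y [ 1.    -0.024 -0.001] z [-0.001 -0.004 -1.   ] F [-1.79 -5.05  0.41] T [-0.823  0.229  0.058] op 0.567 Ftool [-5.09 -1.67 -0.39]
```

View pics/t5.png

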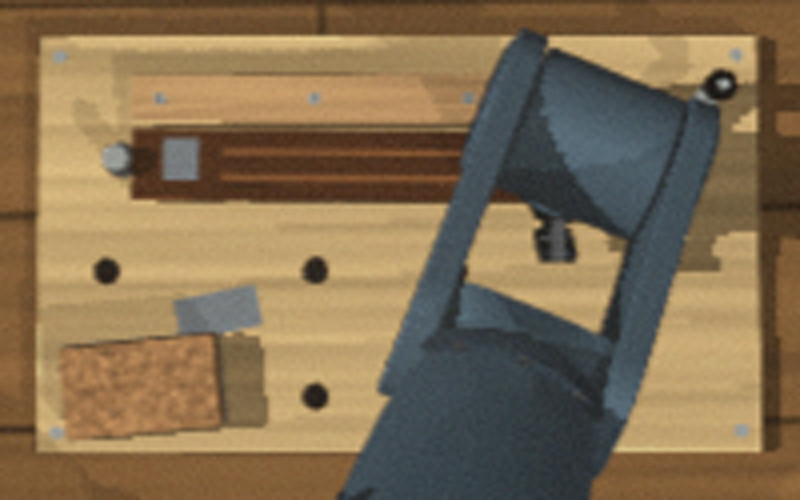

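```bash
for k in 1; do python3 -m pendant '[[[0.004,0.008,0,0,0.0003,-0.0015]]]'>/dev/null;  python3 st.py;python3 -m pendant '[[[0.0045,0.005,0,0,0.0003,-0.001]]]'>/dev/null;  python3 st.py; done
```

```text
8.0 p [ 0.5833 -0.1218  0.0227] x [ 0.018  1.    -0.004] y [ 1.    -0.018 -0.001] z [-0.001 -0.004 -1.   ] F [-1.34 -6.4   0.63] T [-0.867  0.265  0.281] op 0.561 Ftool [-6.42 -1.22 -0.6 ]
8.12 p [ 0.5842 -0.1218  0.0227] x [ 0.015  1.    -0.004] y [ 1.    -0.015 -0.001] z [-0.001 -0.004 -1.   ] F [-2.34 -6.91  0.79] T [-0.962  0.186  0.185] op 0.568 Ftool [-6.95 -2.24 -0.76]
```

```bash
python3 -m pendant '[[[0.0045,0.005,0,0,0.0003,-0.001]]]'>/dev/null;  python3 st.py
```

```text
8.25 p [ 0.5852 -0.1218  0.0227] x [ 0.012  1.    -0.005] y [ 1.    -0.012 -0.001] z [-0.001 -0.005 -1.   ] F [-1.87 -5.3   0.88] T [-0.98   0.146  0.131] op 0.569 Ftool [-5.33 -1.81 -0.85]
```

```bash
python3 -m pendant '[[[0.0045,0.005,0,0,0.0003,0]]]'>/dev/null;  python3 st.py;python3 -m pendant '[[[0.0045,0.004,0,0,0.0003,0]]]'>/dev/null;  python3 st.py
```

```text
8.38 p [ 0.5859 -0.1218  0.0227] x [ 0.011  1.    -0.005] y [ 1.    -0.011 -0.002] z [-0.002 -0.005 -1.   ] F [-3.99 -6.03  3.05] T [-0.898  0.492  0.445] op 0.569 Ftool [-6.09 -3.93 -3.01]
8.5 p [ 0.5861 -0.1218  0.0227] x [ 0.01   1.    -0.006] y [ 1.    -0.01  -0.003] z [-0.003 -0.006 -1.   ] F [-4.43 -5.76  2.03] T [-0.902  0.529  0.515] op 0.567 Ftool [-5.81 -4.38 -1.98]
```

```bash
python3 -m pendant '[[[0.0055,0.006,0,0,0,0]]]'>/dev/null;  python3 st.py;python3 -m pendant '[[[0.0055,0.006,0,0,0,0]]]'>/dev/null;  python3 st.py
```

```text
8.62 p [ 0.5868 -0.1218  0.0228] x [ 0.009  1.    -0.007] y [ 1.    -0.009 -0.004] z [-0.004 -0.007 -1.   ] F [-4.32 -8.1   3.1 ] T [-1.087  0.575  0.625] op 0.566 Ftool [-8.16 -4.26 -3.02]
8.75 p [ 0.5873 -0.1219  0.0229] x [ 0.007  1.    -0.009] y [ 1.    -0.007 -0.006] z [-0.006 -0.009 -1.   ] F [-3.84 -7.65  2.26] T [-1.028  0.639  0.702] op 0.571 Ftool [-7.7  -3.8  -2.17]
```

```bash
python3 - <<'E'
from h import *
d=cam("wrist");cv2.imwrite("pics/w6.png",cv2.resize(d["pixels"],None,fx=1.5,fy=1.5,interpolation=cv2.INTER_CUBIC))
d=cam("top");t=d["pixels"][185:240,180:290];cv2.imwrite("pics/t6.png",cv2.resize(t,None,fx=7,fy=7,interpolation=cv2.INTER_CUBIC))
E
python3 st.py
```

```text
8.85 p [ 0.5874 -0.1219  0.0228] x [ 0.007  1.    -0.009] y [ 1.    -0.007 -0.006] z [-0.006 -0.009 -1.   ] F [-4.21 -8.06  3.41] T [-1.015  0.541  0.757] op 0.566 Ftool [-8.12 -4.17 -3.31]
```

View pics/w6.png

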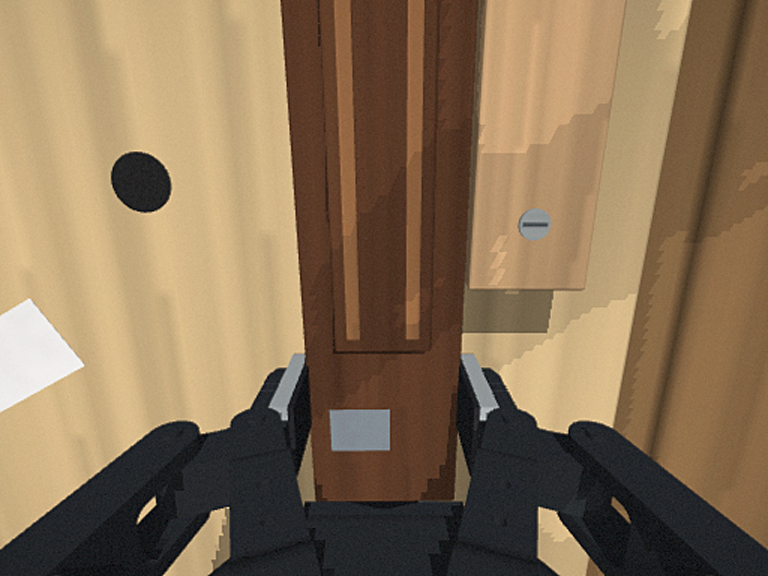

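View pics/t6.png

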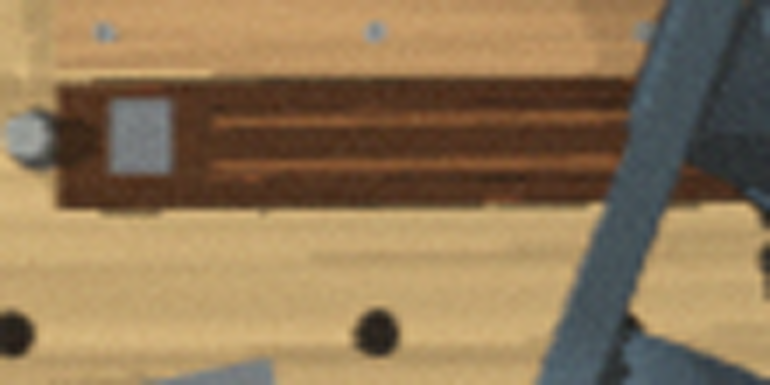

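```bash
cat > edge.py <<'E'
from h import *
def run(c,cols=range(190,266)):
    g=c["pixels"].astype(float)
    up=[];lo=[];pan=[]
    L=g[...,2]  # red channel: slat dark, fence bright, base bright
    for u in cols:
        col=L[185:235,u]; m=col.min(); 
        s=np.interp(np.arange(0,49,.05),np.arange(50),col); lev=115
        idx=np.where(s<lev)[0]*.05+185
        # largest dark run
        if len(idx)==0: continue
        up.append((u,idx[0]));lo.append((u,idx[-1]))
    o=[]
    for a,z in((up,.038),(lo,.038)):
        a=np.array(a);p=np.polyfit(a[:,0],a[:,1],1)
        for _ in range(4):
            r=a[:,1]-np.polyval(p,a[:,0]);k=abs(r)<max(.25,1.5*np.median(abs(r)));p=np.polyfit(a[k,0],a[k,1],1)
        A=onz(c,(cols[0],np.polyval(p,cols[0])),z);B=onz(c,(cols[-1],np.polyval(p,cols[-1])),z);d=A-B
        print("edge slope px",p[0].round(4),"world ux",(d[0]/d[1]).round(4),A.round(4),B.round(4),"n",k.sum(),"sd",r[k].std().round(2))
if __name__=="__main__": run(cam("top"))
E
python3 edge.py
python3 - <<'E'
# fence direction from c0 (slat far): bright fence bottom edge shadow line
import pickle
from h import *
c=pickle.load(open("c0.pkl","rb"))["top"];g=c["pixels"].astype(float)
print(g[190:202,200].astype(int).tolist()); print(g[190:202,260].astype(int).tolist())
E
```

```text
edge slope px -0.0062 world ux 0.0058 [0.6139 0.1656 0.038 ] [ 0.6126 -0.0484  0.038 ] n 70 sd 0.1
edge slope px -0.0074 world ux 0.0046 [0.5616 0.1658 0.038 ] [ 0.5606 -0.0477  0.038 ] n 53 sd 0.1
[[92, 139, 177], [97, 146, 186], [88, 133, 171], [86, 128, 167], [93, 137, 175], [98, 154, 188], [71, 104, 128], [108, 156, 188], [106, 154, 184], [107, 157, 188], [111, 161, 190], [111, 162, 192]]
[[91, 135, 172], [96, 143, 182], [94, 139, 177], [92, 136, 176], [97, 140, 180], [75, 116, 153], [64, 94, 118], [106, 156, 184], [109, 161, 189], [118, 170, 200], [107, 162, 191], [112, 164, 194]]
```

```bash
python3 - <<'E'
import pickle
from h import *
c=pickle.load(open("c0.pkl","rb"))["top"];g=c["pixels"].astype(float).sum(2)
a=[]
for u in range(192,276):
    col=g[192:201,u]; w=np.clip(400-col,0,None); 
    if w.sum()>30:a.append((u,(w*np.arange(192,201)).sum()/w.sum()))
a=np.array(a);p=np.polyfit(a[:,0],a[:,1],1)
for _ in range(4):
    r=a[:,1]-np.polyval(p,a[:,0]);k=abs(r)<.4;p=np.polyfit(a[k,0],a[k,1],1)
for z in(.018,.04):
    A=onz(c,(192,np.polyval(p,192)),z);B=onz(c,(275,np.polyval(p,275)),z);d=A-B;print(p,k.sum(),d[0]/d[1],A,B)
# far edge of fence / board far edge row
for lo,hi,thr in((170,180,None),):
    b=[]
    for u in range(170,340):
        col=g[165:185,u]; d=np.diff(col); i=d.argmax(); 
        if 0<i<len(d)-1:
            den=d[i-1]-2*d[i]+d[i+1]; b.append((u,165+i+.5+.5*(d[i-1]-d[i+1])/den))
    b=np.array(b);p=np.polyfit(b[:,0],b[:,1],1)
    for _ in range(5):
        r=b[:,1]-np.polyval(p,b[:,0]);k=abs(r)<.5;p=np.polyfit(b[k,0],b[k,1],1)
    A=onz(c,(170,np.polyval(p,170)),.018);B=onz(c,(340,np.polyval(p,340)),.018);d=A-B;print("board far",k.sum(),d[0]/d[1],A,B)
E
```

```text
[2.76615377e-03 1.95044947e+02] 83 0.014729795220474181 [0.61639569 0.16233695 0.018     ] [ 0.61285767 -0.077858    0.018     ]
[2.76615377e-03 1.95044947e+02] 83 0.01472979522047421 [0.61496692 0.1596277  0.04      ] [ 0.61148394 -0.07683004  0.04      ]
board far 170 0.012029117659260463 [0.68147275 0.22591347 0.018     ] [ 0.67553568 -0.26764429  0.018     ]
```

```bash
python3 -m pendant '[[[0.0045,0.003,0,-0.001,0.001,0.0015]]]'>/dev/null;  python3 st.py;python3 -m pendant '[[[0.0045,0.004,0,-0.001,0.001,0.002]]]'>/dev/null;  python3 st.py
```

```text
9.03 p [ 0.5873 -0.1218  0.0228] x [ 0.01   1.    -0.008] y [ 1.    -0.01  -0.004] z [-0.004 -0.008 -1.   ] F [-4.06 -5.72  2.5 ] T [-0.839  0.58   1.11 ] op 0.567 Ftool [-5.78 -4.01 -2.44]
9.15 p [ 0.5873 -0.1218  0.0228] x [ 0.014  1.    -0.006] y [ 1.    -0.014 -0.003] z [-0.003 -0.006 -1.   ] F [-4.09 -6.44  3.37] T [-0.922  0.684  1.214] op 0.568 Ftool [-6.52 -4.01 -3.32]
```

```bash
python3 edge.py; python3 -m pendant '[[[0.0045,0.006,0,0,0,0.002]]]'>/dev/null;  python3 st.py;python3 -m pendant '[[[0.0045,0.006,0,0,0,0.002]]]'>/dev/null;  python3 st.py; python3 edge.py
```

```text
edge slope px -0.0035 world ux 0.0085 [0.6143 0.1656 0.038 ] [ 0.6125 -0.0484  0.038 ] n 72 sd 0.07
edge slope px -0.0066 world ux 0.0054 [0.562  0.1658 0.038 ] [ 0.5609 -0.0477  0.038 ] n 52 sd 0.07
9.32 p [ 0.5874 -0.1218  0.0228] x [ 0.017  1.    -0.008] y [ 1.    -0.017 -0.005] z [-0.005 -0.008 -1.   ] F [-6.52 -6.52  4.87] T [-0.911  0.937  1.43 ] op 0.568 Ftool [-6.67 -6.44 -4.78]
9.45 p [ 0.5875 -0.1219  0.0229] x [ 0.021  1.    -0.01 ] y [ 1.    -0.021 -0.008] z [-0.008 -0.01  -1.   ] F [-5.01 -6.38  4.2 ] T [-0.923  0.831  1.361] op 0.573 Ftool [-6.52 -4.91 -4.1 ]
edge slope px -0.0043 world ux 0.0077 [0.6141 0.1656 0.038 ] [ 0.6125 -0.0484  0.038 ] n 74 sd 0.09
edge slope px 0.0015 world ux 0.0136 [0.5651 0.1658 0.038 ] [ 0.5622 -0.0477  0.038 ] n 54 sd 0.06
```

```bash
python3 - <<'E'
from h import *
import pickle
d={n:cam(n) for n in("wrist","top","scene")};pickle.dump(d,open("c7.pkl","wb"))
cv2.imwrite("pics/w7.png",cv2.resize(d["wrist"]["pixels"][0:250,250:420],None,fx=3,fy=2.4,interpolation=cv2.INTER_CUBIC))
t=d["top"]["pixels"][180:230,180:290];cv2.imwrite("pics/t7.png",cv2.resize(t,None,fx=7,fy=10,interpolation=cv2.INTER_CUBIC))
t=d["scene"]["pixels"][170:225,200:330];cv2.imwrite("pics/s7.png",cv2.resize(t,None,fx=6,fy=8,interpolation=cv2.INTER_CUBIC))
E
python3 st.py
```

```text
9.65 p [ 0.5875 -0.1218  0.0228] x [ 0.02  1.   -0.01] y [ 1.    -0.021 -0.007] z [-0.008 -0.01  -1.   ] F [-5.47 -5.87  4.55] T [-0.893  0.779  1.311] op 0.567 Ftool [-6.03 -5.38 -4.45]
```

View pics/w7.png

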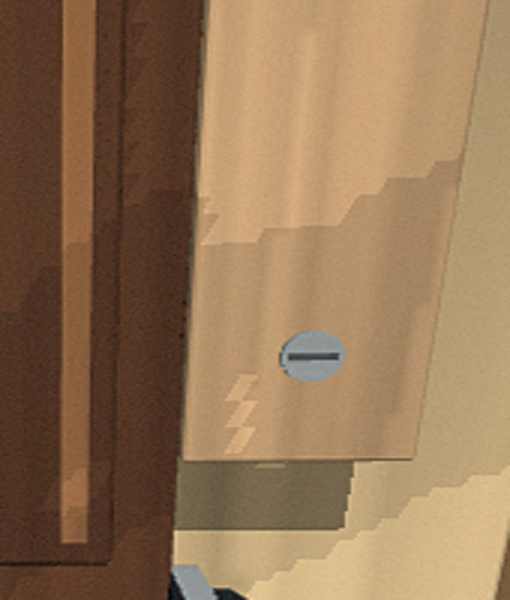

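View pics/t7.png

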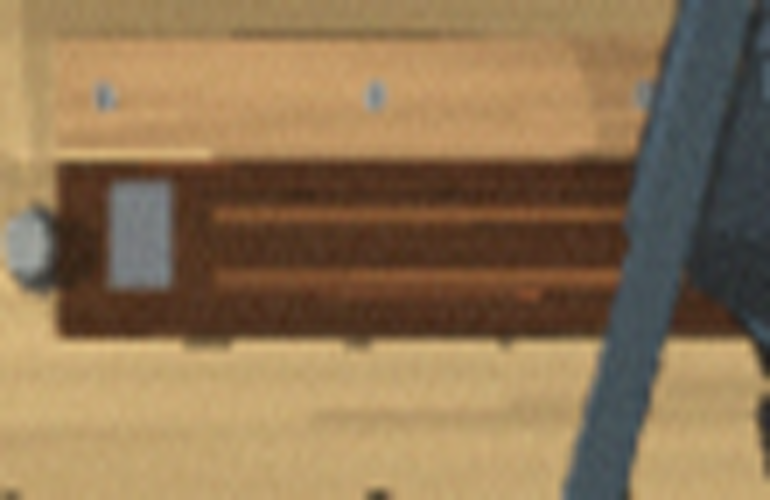

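View pics/s7.png

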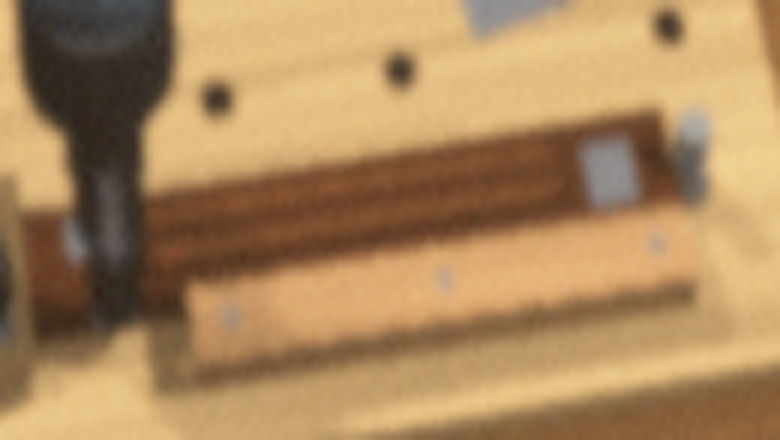

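```bash
python3 -m pendant '[[[0.005,0.008,0,-0.001,0.001,0.0015]]]'>/dev/null;  python3 st.py;python3 -m pendant '[[[0.006,0.01,0,-0.001,0.001,0.0015]]]'>/dev/null;  python3 st.py
```

```text
9.78 p [ 0.5876 -0.1218  0.0228] x [ 0.022  1.    -0.009] y [ 1.    -0.022 -0.008] z [-0.008 -0.009 -1.   ] F [-6.98 -6.69  5.56] T [-1.015  1.014  1.517] op 0.564 Ftool [-6.89 -6.88 -5.44]
9.9 p [ 0.5877 -0.1218  0.0228] x [ 0.023  1.    -0.008] y [ 1.    -0.023 -0.009] z [-0.009 -0.008 -1.   ] F [-11.28  -8.43   8.29] T [-1.228  1.445  1.494] op 0.565 Ftool [ -8.75 -11.16  -8.11]
```

```bash
python3 -m pendant '[[[0.006,0.007,-0.003,-0.001,0.001,0.001]]]'>/dev/null;  python3 st.py;python3 -m pendant '[[[0.006,0.008,-0.003,-0.001,0.001,0.0005]]]'>/dev/null;  python3 st.py
```

```text
10.03 p [ 0.5875 -0.1217  0.023 ] x [ 0.023  1.    -0.007] y [ 1.    -0.023 -0.009] z [-0.01  -0.007 -1.   ] F [-5.33 -7.7  -1.21] T [-1.232  0.688  1.363] op 0.57 Ftool [-7.81 -5.14  1.32]
10.15 p [ 0.5875 -0.1218  0.023 ] x [ 0.021  1.    -0.006] y [ 1.    -0.021 -0.01 ] z [-0.01  -0.006 -1.   ] F [-5.55 -8.26  0.07] T [-1.26   0.765  1.161] op 0.566 Ftool [-8.37 -5.37  0.03]
```

```bash
python3 -m pendant '[[[0.005,0.011,-0.001,-0.001,0.001,0.0008]]]'>/dev/null;  python3 st.py;python3 -m pendant '[[[0.005,0.01,-0.001,-0.001,0.001,0.0008]]]'>/dev/null;  python3 st.py;python3 -m pendant '[[[0.005,0.01,-0.001,-0.001,0.001,0.0008]]]'>/dev/null;  python3 st.py
```

```text
10.28 p [ 0.5876 -0.1218  0.0229] x [ 0.021  1.    -0.005] y [ 1.    -0.021 -0.011] z [-0.011 -0.004 -1.   ] F [-11.44  -7.15  10.03] T [-0.98   1.535  1.099] op 0.566 Ftool [ -7.43 -11.4   -9.86]
10.4 p [ 0.5876 -0.1218  0.0229] x [ 0.021  1.    -0.003] y [ 1.    -0.021 -0.013] z [-0.013 -0.003 -1.   ] F [-9.66 -6.45  7.29] T [-1.091  1.208  1.102] op 0.564 Ftool [-6.68 -9.61 -7.14]
10.53 p [ 0.5876 -0.1217  0.023 ] x [ 0.021  1.    -0.002] y [ 1.    -0.021 -0.014] z [-0.014 -0.001 -1.   ] F [-9.55 -7.16  5.66] T [-1.098  1.163  1.068] op 0.567 Ftool [-7.37 -9.48 -5.52]
```

```bash
python3 -m pendant '[[[0.005,0.007,0,-0.004,0,0.0003]]]'>/dev/null;  python3 st.py;python3 -m pendant '[[[0.005,0.007,0,-0.003,0,0]]]'>/dev/null;  python3 st.py
```

```text
10.65 p [ 0.5876 -0.1218  0.0228] x [ 0.02   1.    -0.003] y [ 1.    -0.02  -0.005] z [-0.005 -0.003 -1.   ] F [-4.75 -6.71  2.36] T [-1.095  0.721  0.778] op 0.567 Ftool [-6.81 -4.63 -2.32]
10.78 p [ 0.5877 -0.1218  0.0227] x [ 0.018  1.    -0.005] y [ 1.    -0.018  0.002] z [ 0.002 -0.005 -1.   ] F [-7.07 -7.51  5.48] T [-0.969  1.226  0.514] op 0.568 Ftool [-7.67 -6.92 -5.46]
```

Both contacts are seated, reading about 7 N on the fence and 7.5 N on the post with the tool level. I'll release now.

```bash
python3 -m pendant '[[[0.003,0.003,0,0,0,0],[0,0,0,0,0,0],[0,0,0,0,0,0],[0,0,0,0,0,0]]]' 0.2;  python3 st.py; python3 - <<'E'
from h import *
import pickle
d={n:cam(n) for n in("wrist","top")};pickle.dump(d,open("c8.pkl","wb"))
cv2.imwrite("pics/w8.png",cv2.resize(d["wrist"]["pixels"],None,fx=1.5,fy=1.5,interpolation=cv2.INTER_CUBIC))
t=d["top"]["pixels"][180:230,180:290];cv2.imwrite("pics/t8.png",cv2.resize(t,None,fx=7,fy=10,interpolation=cv2.INTER_CUBIC))
E
```

```text
time_s: 11.28
eef_pos: [0.588, -0.1195, 0.0221]
eef_rot: [0.001, 0.714, 0.7, -0.0]
wrist_force: [0.5, -0.2, 1.0]
opening: 0.796
11.28 p [ 0.588  -0.1195  0.0221] x [ 0.019  1.    -0.002] y [ 1.    -0.019  0.001] z [ 0.001 -0.002 -1.   ] F [ 0.53 -0.23  1.  ] T [0.033 0.026 0.021] op 0.796 Ftool [-0.22  0.53 -1.  ]
```

View pics/w8.png

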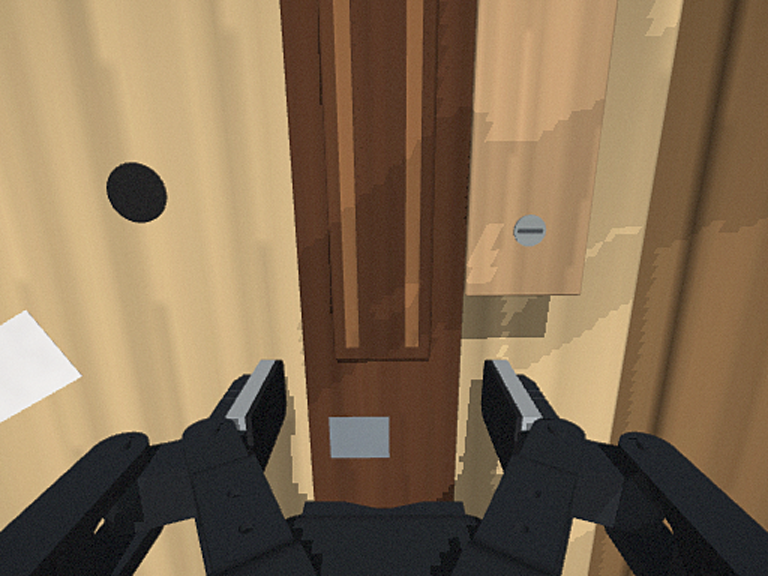

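View pics/t8.png

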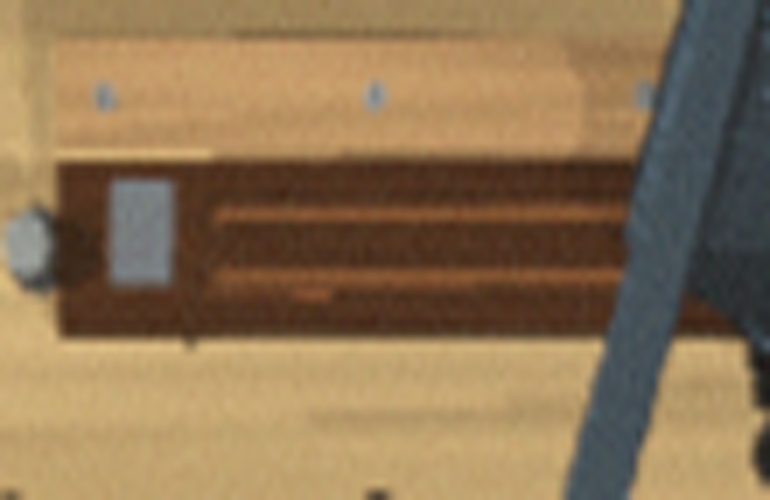

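The slat lies flat along the fence and bears on the post, and the pads are clear of it. Next I'll move to the knob.

```bash
python3 -m pendant '[[[0,0,-0.15,0,0,0],[0,0,-0.2,0,0,0],[0,0,-0.15,0,0,0],[-0.2,0.08,0,0,0,0],[-0.2,0.08,0,0,0,0],[-0.16,0.07,0,0,0,0],[-0.03,0.02,0,0,0,0],[0,0,0,0,0,0]]]' 0.3;  python3 st.py
```

```text
time_s: 12.38
eef_pos: [0.6368, -0.2398, 0.1254]
eef_rot: [0.001, 0.713, 0.701, -0.0]
wrist_force: [0.1, 0.2, 0.5]
opening: 0.702
12.38 p [ 0.6368 -0.2398  0.1254] x [ 0.017  1.    -0.001] y [ 1.    -0.017  0.001] z [ 0.001 -0.001 -1.   ] F [0.09 0.23 0.52] T [ 0.061 -0.05   0.023] op 0.702 Ftool [ 0.23  0.09 -0.52]
```

```bash
python3 - <<'E'
from h import *
import pickle
d={n:cam(n) for n in("wrist","top","scene")};pickle.dump(d,open("c9.pkl","wb"))
cv2.imwrite("pics/w9.png",d["wrist"]["pixels"])
t=d["scene"]["pixels"][130:245,140:345];cv2.imwrite("pics/s9.png",cv2.resize(t,None,fx=3.8,fy=3.8,interpolation=cv2.INTER_CUBIC))
E
```

```text
(no output)
```

View pics/w9.png

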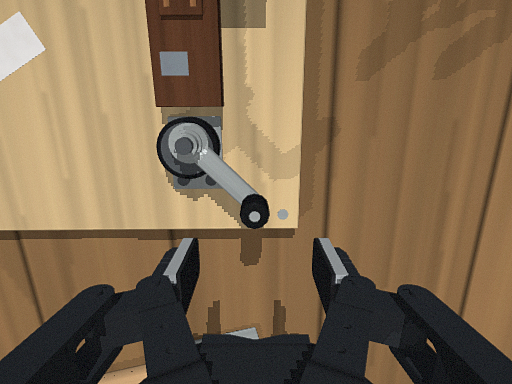

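View pics/s9.png

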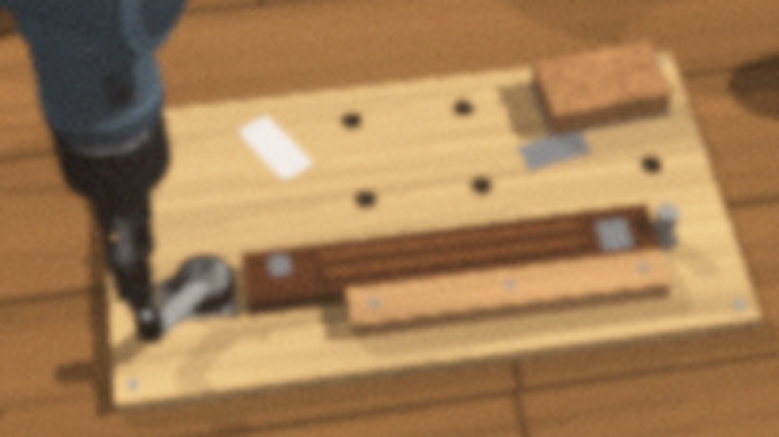

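```bash
python3 - <<'E'
import pickle
from h import *
w=pickle.load(open("c9.pkl","rb"))["wrist"];w1=pickle.load(open("c1.pkl","rb"))["wrist"]
for n,p,z in[("knob",(254,216),.072),("hub",(183,145),.05),("hub.06",(183,145),.06),("slat cR",(223,107),.038),("cL",(155,107),.038)]: print(n,onz(w,p,z).round(4))
W=lambda p:(np.array(p)+.5)/1.5-.5
print(tri(w,(254,216),w1,W((680,374))),tri(w,(183,145),w1,W((580,303))))
E
```

```text
knob [ 0.6357 -0.2416  0.072 ]
hub [ 0.5838 -0.1927  0.05  ]
hub.06 [ 0.5863 -0.1915  0.06  ]
slat cR [ 0.6136 -0.1663  0.038 ]
cL [ 0.5623 -0.1654  0.038 ]
(array([ 0.63569134, -0.24114894,  0.07304447]), np.float64(4.573025312752304e-05)) (array([ 0.58643992, -0.1916115 ,  0.06121832]), np.float64(0.0005553046131686654))
```

```bash
python3 -m pendant '[[[-0.006,-0.005,0.14,0,0,0],[0,0,0.14,0,0,0],[0,0,0.06,0,0,0],[0,0,0.005,0,0,0]]]' 0.4;  python3 st.py
```

```text
time_s: 13.02
eef_pos: [0.636, -0.2361, 0.0566]
eef_rot: [0.001, 0.711, 0.703, 0.0]
wrist_force: [0.7, -0.7, -0.4]
opening: 0.599
13.03 p [ 0.636  -0.2361  0.0566] x [ 0.012  1.    -0.002] y [ 1.    -0.012  0.002] z [ 0.002 -0.002 -1.   ] F [ 0.67 -0.67 -0.44] T [0.002 0.037 0.007] op 0.599 Ftool [-0.66  0.67  0.44]
```

```bash
python3 -m pendant '[[[-0.025,0,0.018,0,0,0],[0,0,0,0,0,0]]]' ;  python3 st.py
```

```text
time_s: 13.28
eef_pos: [0.637, -0.2416, 0.0547]
eef_rot: [0.003, 0.711, 0.703, 0.001]
wrist_force: [0.8, -0.5, 0.2]
opening: 0.6
13.28 p [ 0.637  -0.2416  0.0547] x [ 0.011  1.    -0.003] y [ 1.    -0.011  0.004] z [ 0.004 -0.003 -1.   ] F [ 0.81 -0.47  0.22] T [-0.068  0.026  0.023] op 0.6 Ftool [-0.46  0.82 -0.21]
```

```bash
python3 -m pendant '[[[0,-0.006,0,0,0,0],[0,0,0,0,0,0],[0,0,0,0,0,0],[0,0,0,0,0,0]]]' 0.9;  python3 st.py
```

```text
time_s: 13.78
eef_pos: [0.6361, -0.2422, 0.0562]
eef_rot: [0.003, 0.711, 0.703, 0.001]
wrist_force: [-0.8, -0.2, -1.7]
opening: 0.227
13.78 p [ 0.6361 -0.2422  0.0562] x [ 0.011  1.    -0.004] y [ 1.    -0.011  0.006] z [ 0.006 -0.004 -1.   ] F [-0.77 -0.25 -1.65] T [-0.041 -0.032  0.06 ] op 0.227 Ftool [-0.25 -0.78  1.65]
```

```bash
cat > arc.py <<'E'
import sys
from st import *
o,R=st();A=np.array([.5864,-.1916]);p=o["eef_pos"][:2]-A
a=np.arctan2(p[1],p[0]);phi=-np.radians(45.2)-a
if phi<-1:phi+=2*np.pi
tan=np.array([np.sin(a),-np.cos(a)])  # clockwise tangent
rad=p/np.linalg.norm(p);F=o["wrist_force"][:2]
print("t",round(o["time_s"],2),"phi",phi.round(4),"r",np.linalg.norm(p).round(4),"z",o["eef_pos"][2].round(4),"Ftan",(F@tan).round(2),"Frad",(F@rad).round(2),"F",o["wrist_force"].round(1),"op",round(o["opening"],3),"tilt",R[:2,2].round(3))
if len(sys.argv)>1:
    st_=float(sys.argv[1]);n=int(sys.argv[2]);cur=o["eef_pos"].copy();ph=phi
    for i in range(n):
        ph+=st_;al=-np.radians(45.2)-ph;q=np.r_[A+.07*np.array([np.cos(al),np.sin(al)]),cur[2]]
        d=R.T@(q-cur)/.2;print(d[:2].round(4));cur=q
E
python3 arc.py .1 6
```

```text
t 13.78 phi 0.0053 r 0.0709 z 0.0562 Ftan 0.73 Frad -0.36 F [-0.8 -0.2 -1.7] op 0.227 tilt [ 0.006 -0.004]
[-0.0204 -0.029 ]
[-0.0208 -0.0281]
[-0.0179 -0.03  ]
[-0.0148 -0.0317]
[-0.0116 -0.033 ]
[-0.0082 -0.034 ]
```

```bash
python3 -m pendant '[[[-0.012,-0.015,0,0,0,0]]]'>/dev/null; python3 arc.py; python3 -m pendant '[[[-0.022,-0.028,0.004,0,0,0],[-0.02,-0.029,0.004,0,0,0]]]'>/dev/null; python3 arc.py .1 4; ls
```

```text
t 13.9 phi 0.0479 r 0.0708 z 0.0563 Ftan -2.96 Frad 1.78 F [ 3.4  0.7 -1.8] op 0.227 tilt [ 0.007 -0.004]
t 14.15 phi 0.2387 r 0.071 z 0.0559 Ftan -3.1 Frad -3.52 F [0.8 4.6 6. ] op 0.227 tilt [ 0.01  -0.003]
[-0.0126 -0.0333]
[-0.0137 -0.0322]
[-0.0105 -0.0334]
[-0.0071 -0.0343]
arc.py
c0.pkl
c1.pkl
c7.pkl
c8.pkl
c9.pkl
edge.py
h.py
m.py
pics
st.py
```

```bash
sed -i 's/A+.07\*/A+np.linalg.norm(p)*/' arc.py; python3 -m pendant '[[[-0.015,-0.031,0,0,0,0],[-0.013,-0.033,0,0,0,0],[-0.01,-0.034,0,0,0,0]]]'>/dev/null; python3 arc.py .1 6
```

```text
t 14.53 phi 0.5555 r 0.0709 z 0.0561 Ftan -2.89 Frad -2.22 F [2.3 2.8 1.5] op 0.229 tilt [ 0.011 -0.004]
[-0.0066 -0.0348]
[-0.0031 -0.0353]
[ 0.0005 -0.0354]
[ 0.004  -0.0352]
[ 0.0075 -0.0346]
[ 0.0109 -0.0337]
```

```bash
python3 -m pendant '[[[-0.0066,-0.035,0,0,0,0],[-0.003,-0.0353,0,0,0,0],[0.0005,-0.0354,0,0,0,0]]]'>/dev/null; python3 arc.py;  python3 -m pendant '[[[0.004,-0.0352,0,0,0,0],[0.0075,-0.0346,0,0,0,0]]]'>/dev/null; python3 arc.py .06 6
```

```text
t 14.9 phi 0.8742 r 0.0707 z 0.056 Ftan -3.49 Frad -4.73 F [3.9 4.4 2.8] op 0.227 tilt [ 0.012 -0.003]
t 15.15 phi 1.0823 r 0.0706 z 0.056 Ftan -2.59 Frad -5.58 F [4.1 4.6 1.6] op 0.229 tilt [ 0.013 -0.003]
[ 0.0066 -0.0201]
[ 0.0078 -0.0197]
[ 0.009  -0.0192]
[ 0.0101 -0.0186]
[ 0.0112 -0.0179]
[ 0.0123 -0.0172]
```

```bash
python3 -m pendant '[[[0.008,-0.019,0,0,0,0],[0.009,-0.018,0,0,0,0]]]'>/dev/null; python3 arc.py;  python3 -m pendant '[[[0.01,-0.0175,0,0,0,0]]]'>/dev/null; python3 arc.py .03 8
```

```text
t 15.4 phi 1.2014 r 0.0704 z 0.0561 Ftan -3.4 Frad -2.72 F [4.2 1.1 1.4] op 0.227 tilt [ 0.014 -0.004]
t 15.53 phi 1.2587 r 0.0703 z 0.0561 Ftan -3.1 Frad -3.17 F [4.2 1.4 0.5] op 0.229 tilt [ 0.014 -0.005]
[ 0.0049 -0.0094]
[ 0.0052 -0.0092]
[ 0.0054 -0.009 ]
[ 0.0057 -0.0089]
[ 0.006  -0.0087]
[ 0.0062 -0.0085]
[ 0.0065 -0.0083]
[ 0.0067 -0.0081]
```

```bash
python3 -m pendant '[[[0.0052,-0.0092,0,0,0,0]]]'>/dev/null; python3 arc.py;  python3 -m pendant '[[[0.0055,-0.009,0,0,0,0]]]'>/dev/null; python3 arc.py; python3 -m pendant '[[[0.0058,-0.0088,0,0,0,0]]]'>/dev/null; python3 arc.py .03 4
```

```text
t 15.65 phi 1.2898 r 0.0704 z 0.0561 Ftan -3.65 Frad -2.98 F [ 4.6  0.8 -0.4] op 0.227 tilt [ 0.014 -0.005]
t 15.78 phi 1.3197 r 0.0703 z 0.0561 Ftan -3.05 Frad -2.97 F [4.1 1.  1.1] op 0.226 tilt [ 0.015 -0.005]
t 15.9 phi 1.3494 r 0.0703 z 0.0561 Ftan -2.91 Frad -3.13 F [4.1 1.1 0.5] op 0.227 tilt [ 0.015 -0.005]
[ 0.0057 -0.0089]
[ 0.006  -0.0087]
[ 0.0062 -0.0085]
[ 0.0065 -0.0083]
```

```bash
python3 -m pendant '[[[0.0068,-0.0083,0,0,0,0]]]'>/dev/null; python3 arc.py;  python3 -m pendant '[[[0.007,-0.0081,0,0,0,0]]]'>/dev/null; python3 arc.py .03 1
```

```text
t 16.02 phi 1.3794 r 0.0702 z 0.0561 Ftan -3.55 Frad -1.75 F [ 3.9 -0.6 -0.3] op 0.229 tilt [ 0.015 -0.006]
t 16.15 phi 1.4096 r 0.0702 z 0.0561 Ftan -3.32 Frad -1.3 F [ 3.5 -0.9  0.7] op 0.23 tilt [ 0.015 -0.006]
[ 0.0062 -0.0085]
```

```bash
python3 -m pendant '[[[0.007,-0.008,0,0,0,0]]]'>/dev/null; python3 arc.py;  python3 -m pendant '[[[0.0073,-0.0078,0,0,0,0]]]'>/dev/null; python3 arc.py .03 1
```

```text
t 16.27 phi 1.4404 r 0.0702 z 0.0561 Ftan -2.14 Frad -2.33 F [3.1 0.5 0.2] op 0.222 tilt [ 0.015 -0.006]
t 16.4 phi 1.4714 r 0.0702 z 0.0561 Ftan -3.11 Frad -1.54 F [ 3.4 -0.8  0.7] op 0.231 tilt [ 0.015 -0.007]
[ 0.0067 -0.0081]
```

Free drag reads about 3.0 N. I'll continue in small steps.

```bash
python3 -m pendant '[[[0.0075,-0.0077,0,0,0,0]]]'>/dev/null; python3 arc.py;  python3 -m pendant '[[[0.0075,-0.0075,0,0,0,0]]]'>/dev/null; python3 arc.py .03 1
```

```text
t 16.52 phi 1.5016 r 0.0701 z 0.0561 Ftan -3.63 Frad -1.42 F [ 3.7 -1.3 -0.5] op 0.231 tilt [ 0.015 -0.007]
t 16.65 phi 1.5268 r 0.0702 z 0.0561 Ftan -5.63 Frad -1.59 F [ 5.2 -2.6 -2. ] op 0.23 tilt [ 0.016 -0.008]
[ 0.0072 -0.0077]
```

```bash
python3 -m pendant '[[[0.0075,-0.0073,0,0,0,0]]]'>/dev/null; python3 arc.py .02 2
```

```text
t 16.77 phi 1.5469 r 0.0702 z 0.0562 Ftan -6.2 Frad -2.1 F [ 5.9 -2.8 -3. ] op 0.226 tilt [ 0.017 -0.009]
[ 0.0049 -0.0051]
[ 0.005 -0.005]
```

```bash
python3 -m pendant '[[[0.0073,-0.007,0,0,0,0]]]'>/dev/null; python3 arc.py .02 1
```

```text
t 16.9 phi 1.5615 r 0.0702 z 0.0562 Ftan -8.8 Frad -2.56 F [ 8.1 -4.4 -4.6] op 0.228 tilt [ 0.019 -0.011]
[ 0.0049 -0.005 ]
```

The pull has risen to 8.8 N, against about 3.1 N of free drag. I'll stop here and let go.

```bash
python3 -m pendant '[[[0,0,0,0,0,0]]]'>/dev/null; python3 arc.py; python3 -m pendant '[[[0,0,0,0,0,0],[0,0,0,0,0,0],[0,0,0,0,0,0]]]' 0.45 >/dev/null; python3 arc.py
```

```text
t 17.02 phi 1.5609 r 0.0702 z 0.0561 Ftan -3.82 Frad -3.18 F [ 4.9 -0.4  0.1] op 0.224 tilt [ 0.019 -0.011]
t 17.4 phi 1.6034 r 0.0712 z 0.0545 Ftan 0.35 Frad -0.22 F [-0.1  0.4  0.3] op 0.551 tilt [ 0.013 -0.008]
```

```bash
python3 -m pendant '[[[0,0,-0.1,0,0,0],[0,0,-0.2,0,0,0],[0,0,-0.25,0,0,0],[-0.05,-0.2,-0.1,0,0,0],[-0.05,-0.2,0,0,0,0],[0,-0.1,0,0,0,0],[0,0,0,0,0,0],[0,0,0,0,0,0]]]' >/dev/null; python3 - <<'E'
from h import *
import pickle
d={n:cam(n) for n in("wrist","top","scene")};pickle.dump(d,open("c10.pkl","wb"))
cv2.imwrite("pics/w10.png",d["wrist"]["pixels"])
t=d["top"]["pixels"][165:290,155:355];cv2.imwrite("pics/t10.png",cv2.resize(t,None,fx=4,fy=4,interpolation=cv2.INTER_CUBIC))
cv2.imwrite("pics/s10.png",d["scene"]["pixels"])
E
python3 st.py; python3 edge.py
```

```text
18.55 p [ 0.4281 -0.2572  0.1866] x [ 0.01   1.    -0.006] y [ 1.    -0.01   0.007] z [ 0.007 -0.006 -1.   ] F [-0.1   0.48  0.03] T [-0.007 -0.015 -0.   ] op 0.553 Ftool [ 0.48 -0.11 -0.03]
edge slope px -0.0067 world ux 0.0053 [0.6145 0.1656 0.038 ] [ 0.6134 -0.0484  0.038 ] n 76 sd 0.09
edge slope px 0.0004 world ux 0.0125 [0.5649 0.1658 0.038 ] [ 0.5623 -0.0477  0.038 ] n 67 sd 0.03
```

View pics/t10.png

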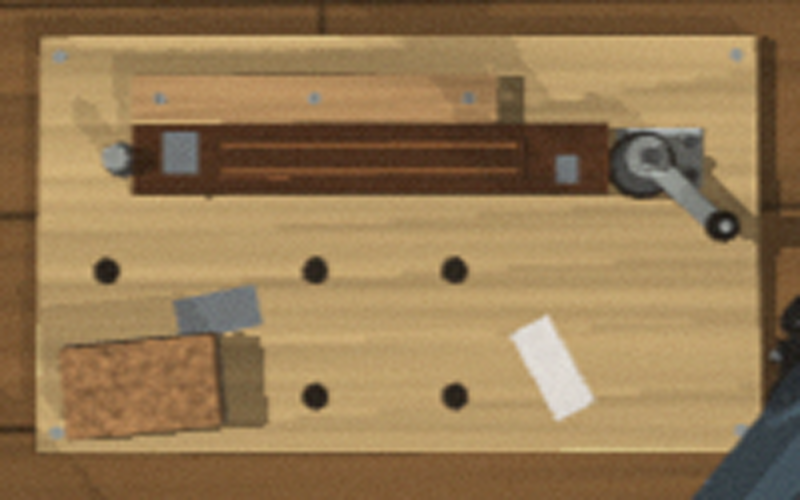

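View pics/w10.png

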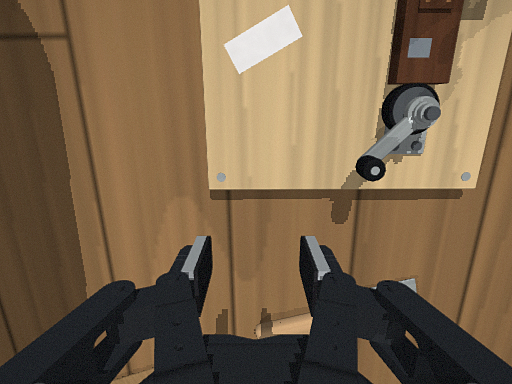

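View pics/s10.png

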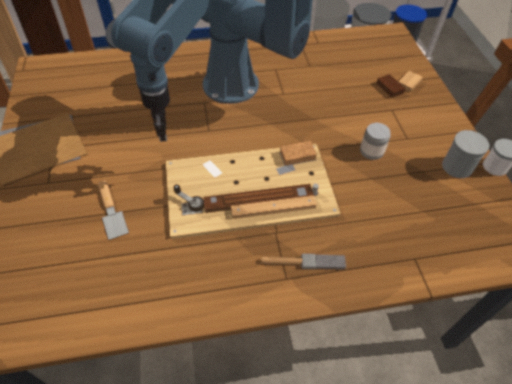

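The top view shows the slat flat on the fence (its free edge is parallel to the jig to within about 0.1°), with one end on the post at (121,158) and the cam rim against the other at (610,160). The sanding block, tin, knife and brush are where they were. I'll hand in.

```bash
python3 -c "
from bench import ctrl
print(ctrl.hand_in())"; python3 st.py
```

```text
the job is handed in; nothing more can be done
None
the job is handed in; nothing more can be done
```

The slat is set up in the jig, clamped lengthwise between post and cam, and the arm has let go. I handed it in at about 18.6 s of the 69 s allowed.

- **Sliding to the post:** I gripped the slat near its cam end and slid it until its end bore on the post with about 6 N, still 12.5° askew.
- **Swinging to the fence:** I swung it about the post at about 5–8 N. Just before flush I over-rotated it by about half a degree and turned it back. While it was pressing on the fence, the wrist read mostly 5–10 N, with peaks near 11 N. It read about 7 N on the fence and 7.5 N on the post just before release.
- **Clamping:** I turned the cam clockwise to 1.56 rad. The pull at the knob rose from about 3.1 N of free drag to 8.8 N. That is 5.7 N, slightly over the 5 N asked, or roughly 28 N of clamping.

**Last checks:**
- The top view showed the slat flat on the fence, its end on the post and the cam rim against the other end.
- The slat's free edge is parallel to the jig within about 0.1°. The fit to the fence-side edge disagreed by about 0.4°; I put that down to the fence's shadow line.
- The other things looked undisturbed, and the wrist force was near zero with the gripper clear.

Contact forces are inferred from the wrist sensor, which also picks up the slat's sliding friction and 0.5 to 1 N of noise.

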